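# Rotate three board jobs between hot plate, microscope stage and cooling fan

### The job

Move each of the three clamped circuit boards on by one station, set down in the middle of the new one: the job on the hot plate goes to the round microscope stage, the job on the microscope stage goes to the cooling fan, and the job on the cooling fan goes to the hot plate. A station takes only one jig, so first park one on the empty white ceramic block. The jigs are hot: never lay one on the bare wooden bench; set them down without dropping them, and leave the solder reel, tip cleaner and screwdriver as they are.

Things in the scene. Friction and masses are not known exactly. Their poses are not given: they have to be found in the camera images.
- long_jig: JOB that starts on the hot plate: oblong aluminium board jig, a rigid block 84 (its x) x 46 (its y) x 18 mm high with a green L-shaped phone board clamped on top by dark bars at both ends (24 mm high overall); about 170 g. Grip it across the 46 mm sides of the block. Origin: centre of its underside; z up.
- square_jig: JOB that starts on the microscope stage: square aluminium board jig, 52 x 52 x 18 mm high with a green square board and one big black chip on top (24 mm high overall); about 130 g. Grip it across two opposite sides (its x or its y). Origin: centre of its underside; z up.
- round_jig: JOB that starts on the cooling fan: round aluminium board jig, a disc 54 mm in diameter and 18 mm high with a small green round board on top (23 mm high overall); about 120 g. Grip it across its diameter, any way round. Origin: centre of its underside; z up.
- hot_plate: STATION, fixed to the bench: mini hot plate, a black housing with a flat square dark-grey heater plate 100 x 100 mm on top, blue display and knob on its front (-x) side. The flat top is 46 mm above its origin. Origin: centre of its underside.
- stage: STATION, fixed to the bench: round microscope stage (the microscope itself is swung aside), white foot 116 mm in diameter, dark stage disc 100 mm in diameter with a white centre. The flat top is 38 mm above its origin; a small clamp knob, below the top, sticks out to 67 mm from the axis on its -y side. Origin: centre of its underside.
- cooling_fan: STATION, fixed to the bench: square black 92 x 92 mm axial fan lying flat, with a wire guard of concentric rings on top that carries the job like a flat plate. The top of the guard is 45 mm above its origin. Origin: centre of its underside.
- ceramic_block: PARKING PLACE, empty at the start, fixed to the bench: white ceramic honeycomb soldering block 110 x 110 mm with a grid of small holes. The flat top is 16 mm above its origin. Origin: centre of its underside.
- solder_reel: Bystander, loose: reel of solder wire standing on its flange, 50 mm in diameter, 45 mm high. Leave alone. Origin: centre of its underside.
- tip_cleaner: Bystander, loose: black round pot with brass wool, 62 mm in diameter, 50 mm high. Leave alone. Origin: centre of its underside.
- screwdriver: Bystander, loose: screwdriver 150 mm long lying on the bench along its own x, less than 30 mm high. Leave alone. Origin: near mid-length, at bench level.

How it is judged:
By the outcome, as a careful person would: the job done as asked, in the order asked, and still so for the second after the job is handed in, with the robot touching nothing.
It also fails if it takes over 93 s, if anything falls off the work surface, if the arm or the gripper's body presses on something with over 40 N, if the wrist force passes 120 N, or if a joint passes its speed limit or range.

### The arm

A 7-joint arm with a two-finger parallel gripper is mounted at the origin on the work surface. World frame = base frame: x ahead of the robot, y to its left, z up, the work surface at z = 0. Lengths are in mm, angles in degrees, forces in N, time in s.
With the tool pointing down it reaches from about 425 to 875 mm from the base axis. Payload 8.4 kg.
Tool frame: the origin (TCP) lies where the fingers leave the gripper's body, on its centre line; the fingertips stand 73 mm ahead of it and the grasp point (between the pads) lies 54 mm ahead of it; z points along the fingers, y is the direction in which the jaws open and shut (so a half turn about z gives the same grasp; the last joint's range is limited). The gripper opens to 85 mm and grips with 20 to 120 N. Pads are 22 mm wide; open, the fingers measure 114 mm over their backs; the gripper's body (76 mm by 85 mm) begins 54 mm behind the grasp point. The pads swing forward as they close: fully open they stand 13 mm farther back than shut.
Start: joints at [64.905, 19.091, 2.286, 83.961, -0.768, 76.965, -3.352], TCP at [216.009, -613.032, 303.908] pointing down, gripper open.
Joint ranges: [-147.57, 147.57], [-21.85, 119.76], [-74.77, 79.35], [14.55, 137.4], [-85.83, 265.84], [4.83, 119.75], [-152.11, 152.11]. Speed limits (degrees/s): [127.2, 127.2, 159.86, 159.86, 180, 180, 180].

### API

Orientations are given as [roll, pitch, yaw] about the fixed x, y, z axes, in that order (R = Rz(yaw) Ry(pitch) Rx(roll)).
In Python, from rig import manip gives the robot as it stands.
- The arm moves only by the shell command python3 -m pendant 'ROWS' [FORCE]. ROWS is JSON, a list of rows, each an object of numbers: "grip": the opening, from 0 (shut) to 1 (fully open); "tx", "ty", "tz": the shift along the tool's x, y, z in m; "rx", "ry", "rz": the turn, a rotation vector about the tool's x, y, z in degrees. A call has 1 to 12 rows; each row shifts and turns the commanded pose from where the row before left it, along the tool's axes as they then stand; what a row does not reach is not made up. A row lasts 1/8 s, in which the tool goes at most 62.5 mm and 10.7 degrees, less where a joint would pass 70% of its speed; a pose out of reach is approached as far as the arm can. A call is refused whole if a number of a shift passes 0.0625 or a number of a turn 10.7, either way. A call with a gripper value outside its range is refused whole. The fingers move at their own pace and stop on an object; FORCE is the grip in N (left out, the last holds). Time passes only in rows, so rows that do not move let the fingers close. It gives the time, the measured TCP pose, the force and the opening at its end, in the units of the state.
- manip.read_state(): the state, without advancing time (a new reading comes with each control period).
- manip.capture(name): name is "side" or "top" or "wrist"; returns a dict with "img" (420x560x3 uint8, red, green, blue), "fx", "fy", "cx", "cy" (pixels), "extrinsics" (4x4, takes a point from camera to world coordinates); the wrist camera has in their place "hand_eye" (4x4, takes a point from camera to tool coordinates, whose origin is the TCP and whose axes are the flange's). Camera axes: x right, y up, looking along -z (the intrinsics and any distortion apply to the point x, -y, -z); pixel columns grow to the right and rows downward; lengths in mm; the calibration is good to about 2 mm. A picture is of the moment at which its call begins: read the wrist's pose just before it. There is no depth.
- manip.finish_job(): hands the job in, once; it reports no verdict.
The state is a dict: "time": time; "joints": joint angles; "dq": joint speeds; "tau": joint torques, N m; "position": TCP position; "orientation": TCP orientation; "ft_force": force on the tool from outside, world axes, zero at the start; "moment": the same for the moment, N m; "opening": finger opening in mm.
Only numpy, scipy, OpenCV 4.12 (cv2) and the standard library are available. Lean on these libraries where they do the work, as an engineer would, in place of code of your own. Each camera call takes 0.05 s, during which the arm holds its last target.

## Working session

There is one attempt and no reset: what is moved stays moved. The work goes in short steps, Python scripts to look and compute and a shell command to move; the robot and the scene stay as the last step left them, time stands still between calls to the robot, and variables do not carry over. Pictures are saved under pics/ and viewed, and the job is handed in when it is done.

```bash
ls; mkdir -p pics; python3 - <<'E'
from rig import manip
import cv2,numpy as np
s=manip.read_state(); print({k:np.round(v,2).tolist() for k,v in s.items()})
for n in ["top","side"]:
    c=manip.capture(n); cv2.imwrite(f"pics/{n}0.png",c["img"][:,:,::-1])
    print(n,{k:(np.round(v,3).tolist()) for k,v in c.items() if k!="img"})
E
```

```text
pics
{'time': 0.0, 'joints': [64.9, 19.13, 2.28, 84.01, -0.77, 76.97, -3.35], 'dq': [-0.11, 0.04, -0.02, -0.0, 0.09, 0.0, -0.04], 'tau': [0.0, -65.86, 1.37, -40.56, 0.02, 0.01, 0.0], 'position': [215.9, -612.72, 303.02], 'orientation': [-179.91, 0.01, 19.41], 'ft_force': [0.26, -0.26, 0.32], 'moment': [-0.01, -0.04, 0.02], 'opening': 85.75}
top {'fx': 439.721, 'fy': 439.721, 'cx': 274.39, 'cy': 210.884, 'extrinsics': [[0.027, 0.983, -0.182, 387.387], [-0.999, 0.023, -0.022, 0.967], [-0.017, 0.183, 0.983, 955.553], [0.0, 0.0, 0.0, 1.0]]}
side {'fx': 531.631, 'fy': 531.631, 'cx': 282.665, 'cy': 219.343, 'extrinsics': [[-0.826, 0.413, -0.383, 51.929], [-0.563, -0.594, 0.575, 749.817], [0.01, 0.691, 0.723, 986.582], [0.0, 0.0, 0.0, 1.0]]}
```

View pics/top0.png

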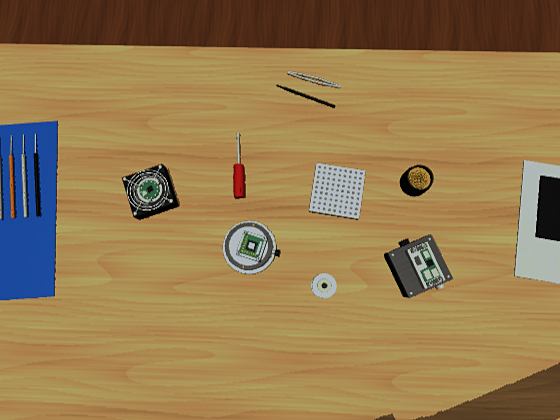

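View pics/side0.png

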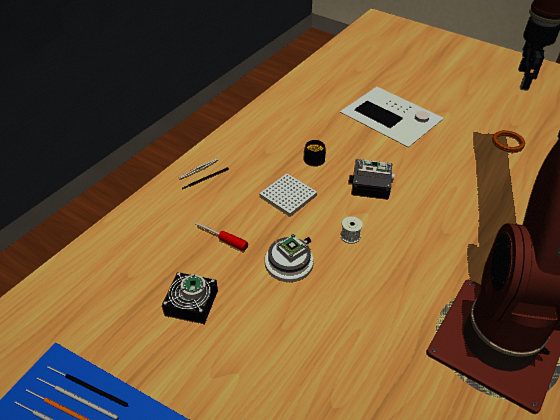

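The top view shows the fan with the round jig at (152,191), the stage with the square jig at (250,247), the hot plate with the long jig at (418,267) and the ceramic block at (337,191). I'll zoom in and measure.

```bash
cat > h.py <<'E'
import numpy as np,cv2
from rig import manip
from scipy.spatial.transform import Rotation as R
def ray(c,u,v,z,E=None):
    E=c["extrinsics"] if E is None else E
    E=np.array(E); d=np.array([(u-c["cx"])/c["fx"],-(v-c["cy"])/c["fy"],-1.])
    d=E[:3,:3]@d; o=E[:3,3]; return (o+d*(z-o[2])/d[2])[:2]
def proj(c,p,E=None):
    E=np.array(c["extrinsics"] if E is None else E); q=E[:3,:3].T@(np.asarray(p,float)-E[:3,3])
    return c["cx"]+c["fx"]*q[0]/-q[2], c["cy"]-c["fy"]*q[1]/-q[2]
def wrist():
    s=manip.read_state(); c=manip.capture("wrist")
    T=np.eye(4);T[:3,:3]=R.from_euler("xyz",s["orientation"],degrees=True).as_matrix();T[:3,3]=s["position"]
    c["extrinsics"]=T@np.array(c["hand_eye"]); return c,s
E
python3 - <<'E'
from h import *
c=manip.capture("top");im=c["img"][:,:,::-1]
for n,(u,v,z) in dict(hp=(418,267,46),st=(250,247,38),fan=(152,191,45),cer=(338,191,16),reel=(324,286,45),tip=(417,180,50)).items(): print(n,ray(c,u,v,z))
crops=[(418,264),(250,247),(152,191),(337,191)]
rows=[cv2.resize(im[y-35:y+35,x-45:x+45],None,fx=4.4,fy=4.2,interpolation=cv2.INTER_CUBIC) for x,y in crops]
cv2.imwrite("pics/z0.png",np.vstack([np.hstack(rows[:2]),np.hstack(rows[2:])]))
c,s=wrist();cv2.imwrite("pics/w0.png",c["img"][:,:,::-1]);print(c["fx"],c["cx"],c["cy"],np.round(c["hand_eye"],3).tolist(),c.keys())
E
```

```text
hp [ 446.47288492 -275.18600675]
st [479.49958805  70.59573869]
fan [593.20534801 283.93808565]
cer [ 609.17502403 -115.72606914]
reel [403.05007012 -83.81714355]
tip [ 628.79806199 -277.75889664]
366.7227442665649 285.29034189987635 212.7858674760139 [[-0.0, 0.963, 0.268, 66.797], [1.0, 0.0, -0.001, -1.097], [-0.001, 0.268, -0.963, -71.025], [0.0, 0.0, 0.0, 1.0]] dict_keys(['img', 'fx', 'fy', 'cx', 'cy', 'hand_eye', 'extrinsics'])
```

View pics/z0.png

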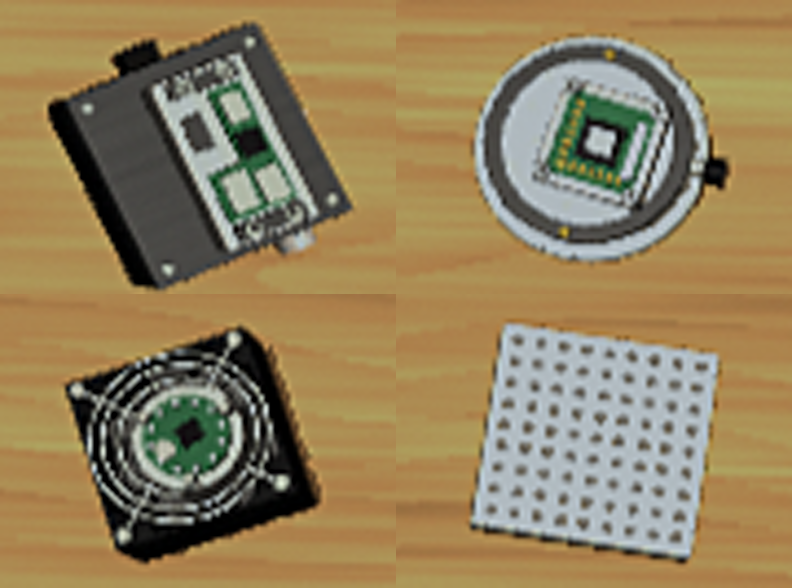

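View pics/w0.png

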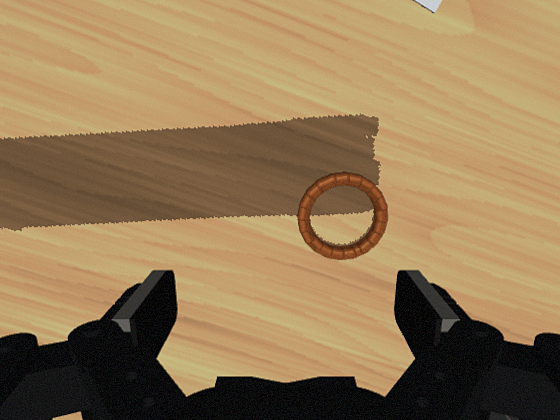

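```bash
python3 -m pendant '[{"tx":0.0375,"ty":-0.03},{"tx":0.0375,"ty":-0.03},{"tx":0.0375,"ty":-0.03},{"tx":0.0375,"ty":-0.03},{"tx":0.0375,"ty":-0.03},{"tx":0.0375,"ty":-0.03},{"tx":0.0375,"ty":-0.03},{"tx":0.0375,"ty":-0.03},{},{}]' 40
python3 - <<'E'
from h import *
c,s=wrist();cv2.imwrite("pics/w1.png",c["img"][:,:,::-1]);print(s["position"],s["orientation"],s["joints"])
E
```

```text
[ 215.91659017 -612.88133291  303.357403  ] [-1.79943282e+02  5.96560181e-03  1.94075270e+01] [64.90520319 19.11774097  2.28700282 83.99028665 -0.76611819 76.9642044
 -3.35272197]validation failed for argument at $[0]...
```

View pics/w1.png

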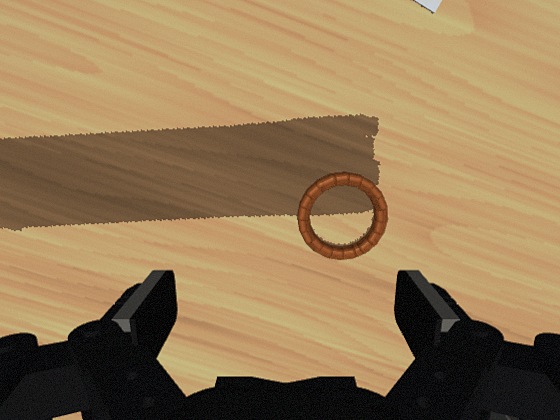

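The call was refused, maybe because rows need every key. I'll retry with full rows.

```bash
python3 -m pendant '[{"grip":1,"tx":0.0375,"ty":-0.03,"tz":0,"rx":0,"ry":0,"rz":0}]' 40
```

```text
time: 0.38
position: [238.8, -573.9, 303.1]
orientation: [-180.0, 0.1, 19.1]
ft_force: [1.0, 0.7, 1.0]
opening: 85.6
```

```bash
python3 -m pendant '[{"grip":1,"tx":0.0375,"ty":-0.03},{"grip":1,"tx":0.0375,"ty":-0.03},{"grip":1,"tx":0.0375,"ty":-0.03},{"grip":1,"tx":0.0375,"ty":-0.03},{"grip":1,"tx":0.0375,"ty":-0.03},{"grip":1,"tx":0.0375,"ty":-0.03},{"grip":1,"tx":0.0375,"ty":-0.03},{"grip":1},{"grip":1}]'
```

```text
validation failed for argument at $[0]...
```

```bash
python3 -m pendant '[{"grip":1,"tx":0.0375,"ty":-0.03,"tz":0,"rx":0,"ry":0,"rz":0},{"grip":1,"tx":0.0375,"ty":-0.03,"tz":0,"rx":0,"ry":0,"rz":0},{"grip":1,"tx":0.0375,"ty":-0.03,"tz":0,"rx":0,"ry":0,"rz":0},{"grip":1,"tx":0.0375,"ty":-0.03,"tz":0,"rx":0,"ry":0,"rz":0},{"grip":1,"tx":0.0375,"ty":-0.03,"tz":0,"rx":0,"ry":0,"rz":0},{"grip":1,"tx":0.0375,"ty":-0.03,"tz":0,"rx":0,"ry":0,"rz":0},{"grip":1,"tx":0.0375,"ty":-0.03,"tz":0,"rx":0,"ry":0,"rz":0},{"grip":1,"tx":0,"ty":0,"tz":0,"rx":0,"ry":0,"rz":-5.6},{"grip":1,"tx":0,"ty":0,"tz":0,"rx":0,"ry":0,"rz":0}]'
python3 - <<'E'
from h import *
c,s=wrist();cv2.imwrite("pics/w2.png",c["img"][:,:,::-1]);print(s["position"],s["orientation"],s["joints"])
E
```

```text
time: 1.5
position: [419.3, -286.7, 303.9]
orientation: [180.0, 0.0, 25.0]
ft_force: [-1.1, -0.4, 0.2]
opening: 85.4
[ 419.25942227 -286.74536534  303.92742267] [1.79995672e+02 1.12489352e-02 2.50292036e+01] [ 42.3807154    3.31913318 -13.51776386 102.76977616   0.81875641
  74.00751925 -36.31163241]
```

View pics/w2.png

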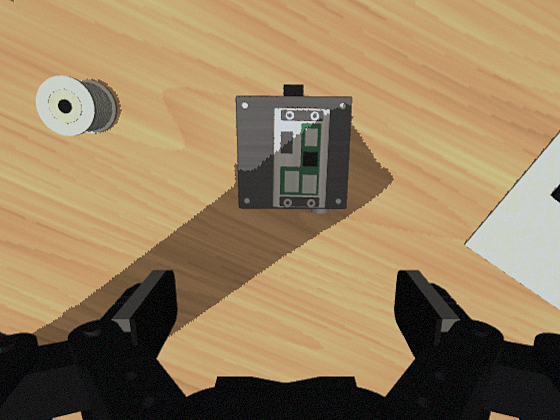

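```bash
python3 - <<'E'
import cv2
im=cv2.imread("pics/w2.png")[75:225,200:380]
cv2.imwrite("pics/w2z.png",cv2.resize(im,None,fx=4,fy=4,interpolation=cv2.INTER_CUBIC))
E
```

```text
(no output)
```

View pics/w2z.png

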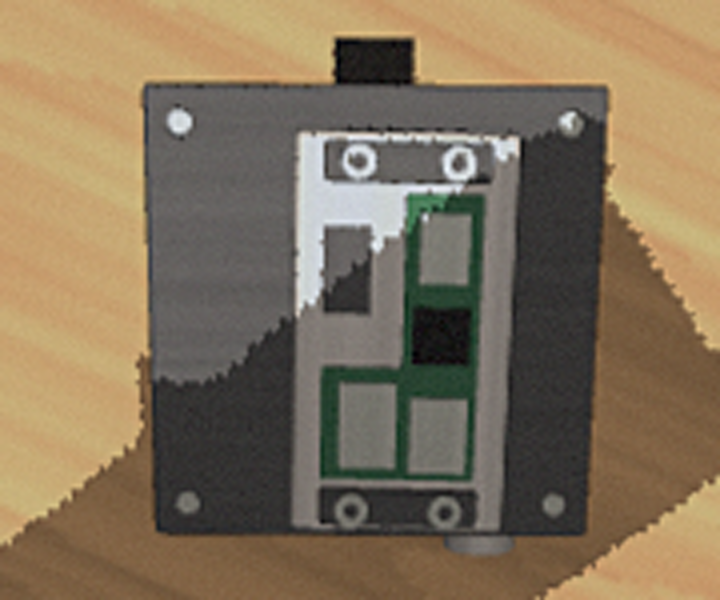

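```bash
python3 - <<'E'
from h import *
c,s=wrist()
f=lambda P,z:np.array([ray(c,200+u/4-.4,75+v/4-.4,z) for u,v in P])
t=manip.capture("top")
ft=lambda P,z,o:np.array([ray(t,o[0]-45+u/4.4-.4,o[1]-35+v/4.2-.4,z) for u,v in P])
sc=f([(180,122),(571,122),(555,503),(189,503)],46);print("screws",sc.round(1).tolist(),sc.mean(0))
pc=f([(143,86),(607,87),(585,532),(157,532)],46);print("platecorn",pc.mean(0),np.linalg.norm(pc-np.roll(pc,1,0),axis=1))
j=f([(298,132),(519,138),(498,530),(292,528)],64);print("jig",j.round(1).tolist(),j.mean(0),np.linalg.norm(j-np.roll(j,1,0),axis=1))
for a,b in((3,0),(2,1)):print(np.degrees(np.arctan2(*(j[b]-j[a])[::-1])),np.degrees(np.arctan2(*(pc[b]-pc[a])[::-1])))
print("tool",R.from_euler("xyz",s["orientation"],degrees=True).inv().apply(np.r_[j.mean(0),64]-s["position"]))
p=ft([(87,108),(251,42),(333,200),(167,268)],46,(418,264));print("top cam screws",p.mean(0))
# others from top cam (relative to second-col offset 396, row 294)
print("ceramic",ft([(505-396,322-294),(718-396,355-294),(689-396,556-294),(474-396,526-294)],16,(337,191)).mean(0))
print("fan",ft([(78,389-294),(234,340-294),(281,482-294),(124,537-294)],45,(152,191)).mean(0))
print("stage screws",ft([(609-396,53),(565-396,232)],38,(250,247)).mean(0))
print("top jigcorners",ft([(573-396,80),(668-396,103),(632-396,205),(538-396,178)],56,(250,247)))
E
```

```text
screws [[468.7, -224.7], [504.1, -301.0], [427.5, -336.4], [392.1, -259.8]] [ 448.10672794 -280.46662013]
platecorn [ 448.20354915 -280.23644829] [98.59325331 99.22486476 98.42405989 99.24228044]
jig [[477.6, -249.1], [495.5, -290.5], [419.7, -323.5], [401.1, -282.4]] [ 448.48101869 -286.3682634 ] [83.38890397 45.08647526 82.6780813  45.13506966]
23.496517675231594 24.659920524118743
23.52736735881541 24.66981414183879
tool [ 27.20626632  11.60602724 239.90293649]
top cam screws [ 450.22799768 -279.74868358]
ceramic [ 611.26692783 -113.84789387]
fan [596.24838663 294.21750924]
stage screws [482.87029514  74.80744395]
top jigcorners [[511.25233385  81.18829285]
 [500.98001758  36.22041307]
 [450.73313297  51.39520657]
 [462.70451747  95.58870472]]
```

```bash
python3 - <<'E'
from h import *
c=manip.capture("wrist");H=np.array(c["hand_eye"])
for u,v,y in((176,271,-1),(395,271,1),(152,270,-1),(418,270,1)):
    d=H[:3,:3]@np.array([(u-c["cx"])/c["fx"],-(v-c["cy"])/c["fy"],-1]);o=H[:3,3]
    k=(11-o[0])/d[0]; print(d.round(2),o+k*d)
im=cv2.cvtColor(c["img"],cv2.COLOR_RGB2BGR)[255:350,90:290]
cv2.imwrite("pics/tip.png",cv2.resize(im,None,fx=4,fy=4,interpolation=cv2.INTER_CUBIC))
E
```

```text
[-0.42 -0.3   0.92] [ 11.         -40.59782163  51.23298819]
[-0.42  0.3   0.92] [11.         38.66056526 51.11893596]
[-0.42 -0.36  0.92] [ 11.         -49.58747009  52.11063605]
[-0.42  0.36  0.92] [11.         47.28493967 51.97102196]
```

View pics/tip.png

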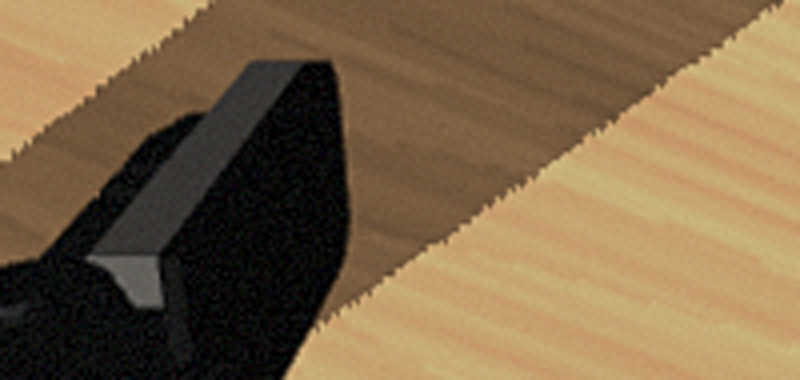

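The open fingertips measure about 51–60 mm ahead of the TCP, so the 73 mm figure is for the shut gripper. TCP z ≈ 119 is safe over the hot plate.

```bash
python3 -m pendant '[{"grip":1,"tx":0.027,"ty":0.0115,"tz":0,"rx":0,"ry":0,"rz":1.5},{"grip":1,"tx":0,"ty":0,"tz":0.04,"rx":0,"ry":0,"rz":0},{"grip":1,"tx":0,"ty":0,"tz":0.05,"rx":0,"ry":0,"rz":0},{"grip":1,"tx":0,"ty":0,"tz":0.04,"rx":0,"ry":0,"rz":0},{"grip":1,"tx":0,"ty":0,"tz":0.03,"rx":0,"ry":0,"rz":0},{"grip":1,"tx":0,"ty":0,"tz":0.015,"rx":0,"ry":0,"rz":0},{"grip":1,"tx":0,"ty":0,"tz":0.01,"rx":0,"ry":0,"rz":0},{"grip":1,"tx":0,"ty":0,"tz":0,"rx":0,"ry":0,"rz":0}]'
python3 - <<'E'
from h import *
c,s=wrist();cv2.imwrite("pics/w3.png",c["img"][:,:,::-1]);print(s["position"],s["orientation"])
E
```

```text
time: 2.7
position: [448.6, -286.2, 119.1]
orientation: [-180.0, -0.0, 23.5]
ft_force: [0.1, -0.1, 0.8]
opening: 85.4
[ 448.60971217 -286.1623898   119.06146027] [-1.79999723e+02 -1.83140028e-03  2.34844920e+01]
```

View pics/w3.png

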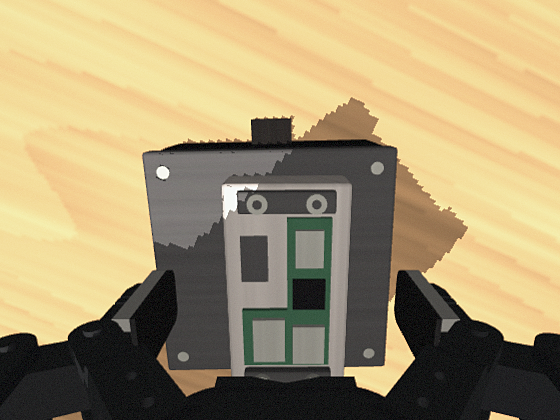

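The jig sits centred between the jaws (columns 228–349, fingers at 176 and 395). I'll close the gripper.

```bash
python3 -m pendant '[{"grip":0.3,"tx":0,"ty":0,"tz":0,"rx":0,"ry":0,"rz":0},{"grip":0.3,"tx":0,"ty":0,"tz":0,"rx":0,"ry":0,"rz":0},{"grip":0.3,"tx":0,"ty":0,"tz":0,"rx":0,"ry":0,"rz":0},{"grip":0.3,"tx":0,"ty":0,"tz":0,"rx":0,"ry":0,"rz":0},{"grip":0.3,"tx":0,"ty":0,"tz":0,"rx":0,"ry":0,"rz":0},{"grip":0.3,"tx":0,"ty":0,"tz":0,"rx":0,"ry":0,"rz":0}]' 45
python3 - <<'E'
from h import *
c,s=wrist();cv2.imwrite("pics/w4.png",c["img"][:,:,::-1]);print(s["position"],s["ft_force"])
E
```

```text
time: 3.5
position: [448.9, -286.2, 119.8]
orientation: [179.9, -0.0, 23.5]
ft_force: [-2.0, 0.8, 5.6]
opening: 45.0
[ 448.90540249 -286.19717922  119.75871837] [-1.9683902   0.80087773  5.60464191]
```

View pics/w4.png

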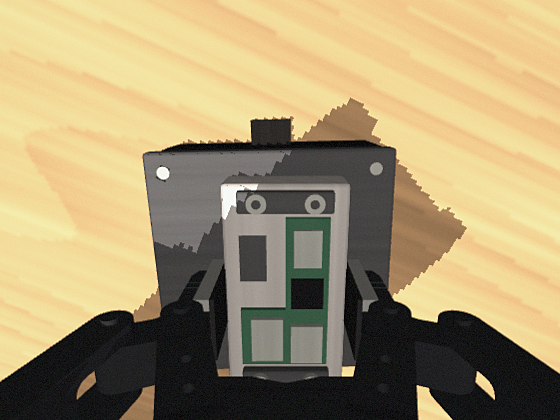

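The opening is 45.0 mm, so the jig is held. The 5.6 N upward force means the tips just touch the plate, so I'll stay 2 mm higher at the other stations. Lifting now and carrying toward the ceramic block.

```bash
python3 -m pendant '[{"grip":0.2,"tx":0,"ty":0,"tz":-0.01,"rx":0,"ry":0,"rz":0},{"grip":0.2,"tx":0,"ty":0,"tz":-0.03,"rx":0,"ry":0,"rz":0},{"grip":0.2,"tx":0,"ty":0,"tz":-0.04,"rx":0,"ry":0,"rz":0},{"grip":0.2,"tx":0,"ty":0,"tz":-0.04,"rx":0,"ry":0,"rz":0},{"grip":0.2,"tx":0.03,"ty":-0.013,"tz":0,"rx":0,"ry":0,"rz":0},{"grip":0.2,"tx":0.043,"ty":-0.0187,"tz":0,"rx":0,"ry":0,"rz":0},{"grip":0.2,"tx":0.043,"ty":-0.0187,"tz":0,"rx":0,"ry":0,"rz":0},{"grip":0.2,"tx":0.043,"ty":-0.0187,"tz":0,"rx":0,"ry":0,"rz":0},{"grip":0.2,"tx":0.013,"ty":-0.0057,"tz":0,"rx":0,"ry":0,"rz":0},{"grip":0.2,"tx":0,"ty":0,"tz":0,"rx":0,"ry":0,"rz":0}]'
python3 - <<'E'
from h import *
c,s=wrist();cv2.imwrite("pics/w5.png",c["img"][:,:,::-1]);print(s["position"],s["ft_force"])
E
```

```text
time: 4.8
position: [576.6, -148.1, 238.9]
orientation: [-180.0, 0.0, 23.6]
ft_force: [-0.7, -0.3, -1.8]
opening: 44.8
[ 576.55174206 -148.12466735  238.93899567] [-0.71569367 -0.27643624 -1.83505966]
```

View pics/w5.png

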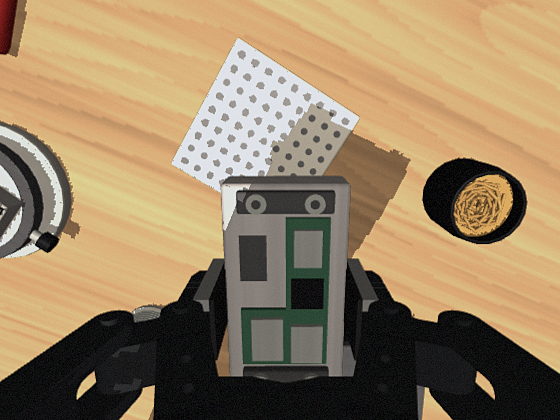

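```bash
python3 - <<'E'
from h import *
c,s=wrist()
p=np.array([ray(c,u,v,16) for u,v in((239,38),(359,118),(172,164))]);print(p,np.linalg.norm(p[0]-p[1]),np.linalg.norm(p[0]-p[2]),(p[1]+p[2])/2)
g=(p[1]+p[2])/2
print(R.from_euler("xyz",s["orientation"],degrees=True).inv().apply(np.r_[g,16]-s["position"]))
print(np.degrees(np.arctan2(*(p[0]-p[2])[::-1])))
E
```

```text
[[ 670.32843709  -70.58603762]
 [ 654.50493909 -176.88683205]
 [ 562.75068136  -55.33072303]] 107.4720521063586 108.65402960763521 [ 608.62781023 -116.10877754]
[ 43.53541692 -17.63515732 222.84416145]
-8.071147009292488
```

```bash
python3 -m pendant '[{"grip":0.2,"tx":0.0435,"ty":-0.0175,"tz":0,"rx":0,"ry":0,"rz":0},{"grip":0.2,"tx":0,"ty":0,"tz":0.045,"rx":0,"ry":0,"rz":0},{"grip":0.2,"tx":0,"ty":0,"tz":0.045,"rx":0,"ry":0,"rz":0},{"grip":0.2,"tx":0,"ty":0,"tz":0.035,"rx":0,"ry":0,"rz":0},{"grip":0.2,"tx":0,"ty":0,"tz":0.015,"rx":0,"ry":0,"rz":0},{"grip":0.2,"tx":0,"ty":0,"tz":0.005,"rx":0,"ry":0,"rz":0},{"grip":0.2,"tx":0,"ty":0,"tz":0,"rx":0,"ry":0,"rz":0}]'
```

```text
time: 5.78
position: [609.8, -115.9, 95.0]
orientation: [179.9, -0.1, 23.5]
ft_force: [0.3, -0.3, -1.9]
opening: 45.2
```

```bash
python3 -m pendant '[{"grip":0.2,"tx":0,"ty":0,"tz":0.002,"rx":0,"ry":0,"rz":0},{"grip":0.2,"tx":0,"ty":0,"tz":0.0015,"rx":0,"ry":0,"rz":0},{"grip":0.2,"tx":0,"ty":0,"tz":0,"rx":0,"ry":0,"rz":0}]'
```

```text
time: 6.15
position: [609.4, -115.4, 90.6]
orientation: [180.0, -0.0, 23.5]
ft_force: [0.2, 0.5, -1.7]
opening: 45.1
```

```bash
python3 -m pendant '[{"grip":0.2,"tx":0,"ty":0,"tz":0.001,"rx":0,"ry":0,"rz":0},{"grip":0.2,"tx":0,"ty":0,"tz":0,"rx":0,"ry":0,"rz":0}]'
```

```text
time: 6.4
position: [609.5, -115.4, 89.8]
orientation: [180.0, -0.0, 23.5]
ft_force: [-2.6, -0.0, 3.2]
opening: 44.8
```

Contact at 89.8, as predicted. Releasing and lifting.

```bash
python3 -m pendant '[{"grip":0.6,"tx":0,"ty":0,"tz":0,"rx":0,"ry":0,"rz":0},{"grip":1,"tx":0,"ty":0,"tz":0,"rx":0,"ry":0,"rz":0},{"grip":1,"tx":0,"ty":0,"tz":0,"rx":0,"ry":0,"rz":0},{"grip":1,"tx":0,"ty":0,"tz":-0.01,"rx":0,"ry":0,"rz":0},{"grip":1,"tx":0,"ty":0,"tz":-0.03,"rx":0,"ry":0,"rz":0},{"grip":1,"tx":0,"ty":0,"tz":-0.05,"rx":0,"ry":0,"rz":0},{"grip":1,"tx":0,"ty":0,"tz":-0.05,"rx":0,"ry":0,"rz":-9.3},{"grip":1,"tx":0,"ty":0,"tz":-0.03,"rx":0,"ry":0,"rz":-9.3},{"grip":1,"tx":0,"ty":0,"tz":0,"rx":0,"ry":0,"rz":-9.3},{"grip":1,"tx":0,"ty":0,"tz":0,"rx":0,"ry":0,"rz":-9.3},{"grip":1,"tx":0,"ty":0,"tz":0,"rx":0,"ry":0,"rz":-9.3},{"grip":1,"tx":0,"ty":0,"tz":0,"rx":0,"ry":0,"rz":0}]'
python3 - <<'E'
from h import *
c,s=wrist();cv2.imwrite("pics/w6.png",c["img"][:,:,::-1]);print(s["position"],s["joints"])
E
```

```text
time: 7.9
position: [609.3, -115.4, 260.1]
orientation: [180.0, -0.0, 70.0]
ft_force: [-0.9, 0.4, -0.0]
opening: 85.4
[ 609.33361792 -115.42294154  260.05453869] [ 29.7108144   19.69180699 -28.92574983  90.41150775   9.84195069
  72.40897732 -20.82136782]
```

View pics/w6.png

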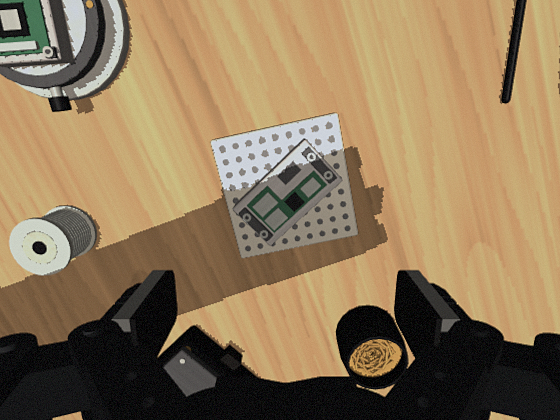

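The long jig lies centred on the ceramic block at about (287,190). Next is the fan.

```bash
python3 -m pendant '[{"grip":1,"tx":0.041,"ty":-0.0192,"tz":0,"rx":0,"ry":0,"rz":0},{"grip":1,"tx":0.041,"ty":-0.0192,"tz":0,"rx":0,"ry":0,"rz":0},{"grip":1,"tx":0.041,"ty":-0.0192,"tz":0,"rx":0,"ry":0,"rz":0},{"grip":1,"tx":0.041,"ty":-0.0192,"tz":0,"rx":0,"ry":0,"rz":0},{"grip":1,"tx":0.041,"ty":-0.0192,"tz":0,"rx":0,"ry":0,"rz":0},{"grip":1,"tx":0.041,"ty":-0.0192,"tz":0,"rx":0,"ry":0,"rz":0},{"grip":1,"tx":0.041,"ty":-0.0192,"tz":0,"rx":0,"ry":0,"rz":0},{"grip":1,"tx":0.041,"ty":-0.0192,"tz":0,"rx":0,"ry":0,"rz":0},{"grip":1,"tx":0,"ty":0,"tz":0,"rx":0,"ry":0,"rz":0}]'
python3 - <<'E'
from h import *
c,s=wrist();im=c["img"][:,:,::-1];cv2.imwrite("pics/w7.png",im);print(s["position"],s["orientation"])
cv2.imwrite("pics/w7z.png",cv2.resize(im[80:230,190:390],None,fx=4,fy=4,interpolation=cv2.INTER_CUBIC))
E
```

```text
time: 9.07
position: [575.4, 250.1, 259.8]
orientation: [-179.9, -0.1, 70.2]
ft_force: [0.3, -0.0, -0.0]
opening: 85.6
[575.35331295 250.14730653 259.84550593] [-1.79933946e+02 -1.20034806e-01  7.01776919e+01]
```

View pics/w7.png

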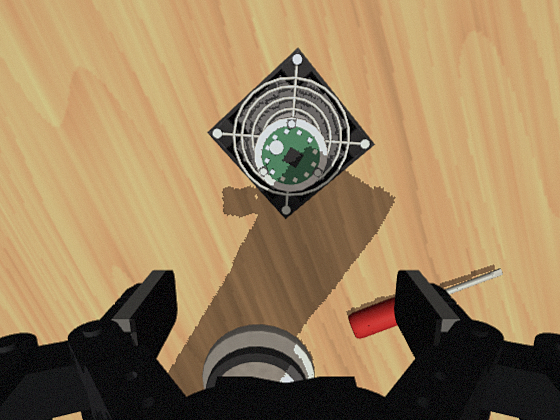

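View pics/w7z.png

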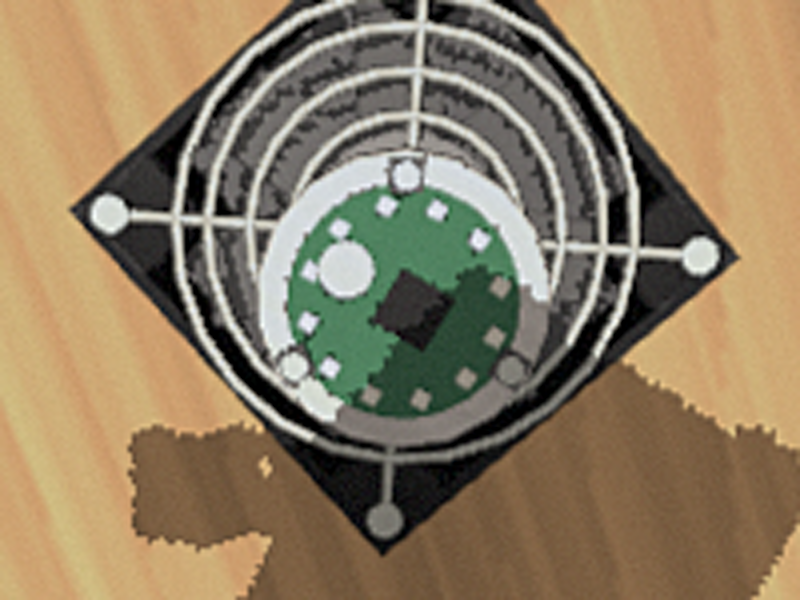

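```bash
python3 - <<'E'
from h import *
c,s=wrist()
Rt=R.from_euler("xyz",s["orientation"],degrees=True).inv()
f=lambda P,z:np.array([ray(c,u-.4,v-.4,z) for u,v in P])
sc=f([(297,60),(217.3,133.5),(286.2,210),(365.5,144)],45);print(sc,sc.mean(0),(sc[0]+sc[2])/2,(sc[1]+sc[3])/2)
r=f([(190+260/4,154),(190+549/4,154),(291,80+150/4),(291,80+445/4)],63);print(np.linalg.norm(r[0]-r[1]),np.linalg.norm(r[2]-r[3]),r[:2].mean(0),r[2:].mean(0))
g=r.mean(0);print(g,"tool",Rt.apply(np.r_[g,63]-s["position"]))
g=f([(190+402/4,80+300/4)],66)[0];print("green",g)
E
```

```text
[[618.05796807 342.36906934]
 [543.54680657 314.00347072]
 [572.31295641 239.28379801]
 [647.48099002 267.83144427]] [595.34968027 290.87194559] [595.18546224 290.82643368] [595.51389829 290.9174575 ]
52.38401746721088 53.186662130136206 [591.65309839 282.14569736] [591.23674986 281.25115717]
[591.44492413 281.69842726] tool [ 37.33628884   2.54966654 196.61419963]
green [591.06636511 281.95822355]
```

```bash
python3 -m pendant '[{"grip":1,"tx":0.037,"ty":0.0025,"tz":0,"rx":0,"ry":0,"rz":0},{"grip":1,"tx":0,"ty":0,"tz":0.045,"rx":0,"ry":0,"rz":0},{"grip":1,"tx":0,"ty":0,"tz":0.045,"rx":0,"ry":0,"rz":0},{"grip":1,"tx":0,"ty":0,"tz":0.035,"rx":0,"ry":0,"rz":0},{"grip":1,"tx":0,"ty":0,"tz":0.015,"rx":0,"ry":0,"rz":0},{"grip":1,"tx":0,"ty":0,"tz":0,"rx":0,"ry":0,"rz":0}]'
python3 - <<'E'
from h import *
c,s=wrist();im=c["img"][:,:,::-1];cv2.imwrite("pics/w8.png",im)
E
```

```text
time: 9.93
position: [592.4, 278.1, 119.1]
orientation: [-180.0, 0.1, 69.9]
ft_force: [-0.3, -0.4, 0.8]
opening: 85.6
```

View pics/w8.png

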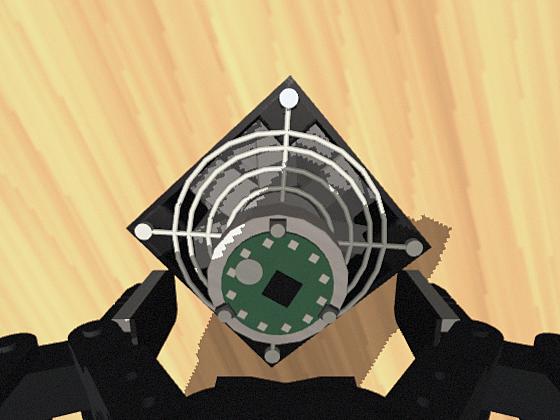

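```bash
python3 -m pendant '[{"grip":1,"tx":0.003,"ty":-0.002,"tz":-0.001,"rx":0,"ry":0,"rz":0},{"grip":0.3,"tx":0,"ty":0,"tz":0,"rx":0,"ry":0,"rz":0},{"grip":0.3,"tx":0,"ty":0,"tz":0,"rx":0,"ry":0,"rz":0},{"grip":0.3,"tx":0,"ty":0,"tz":0,"rx":0,"ry":0,"rz":0},{"grip":0.3,"tx":0,"ty":0,"tz":0,"rx":0,"ry":0,"rz":0},{"grip":0.3,"tx":0,"ty":0,"tz":0,"rx":0,"ry":0,"rz":0}]' 40
```

```text
time: 10.72
position: [591.6, 283.1, 121.6]
orientation: [179.9, -0.1, 70.0]
ft_force: [-0.9, -0.1, 5.4]
opening: 52.2
```

```bash
python3 -m pendant '[{"grip":0.2,"tx":0,"ty":0,"tz":-0.01,"rx":0,"ry":0,"rz":0},{"grip":0.2,"tx":0,"ty":0,"tz":-0.03,"rx":0,"ry":0,"rz":0},{"grip":0.2,"tx":0,"ty":0,"tz":-0.045,"rx":0,"ry":0,"rz":0},{"grip":0.2,"tx":0,"ty":0,"tz":-0.03,"rx":0,"ry":0,"rz":0},{"grip":0.2,"tx":-0.025,"ty":0.0025,"tz":0,"rx":0,"ry":0,"rz":0},{"grip":0.2,"tx":-0.04,"ty":0.004,"tz":0,"rx":0,"ry":0,"rz":0},{"grip":0.2,"tx":-0.04,"ty":0.004,"tz":0,"rx":0,"ry":0,"rz":0},{"grip":0.2,"tx":-0.04,"ty":0.004,"tz":0,"rx":0,"ry":0,"rz":0},{"grip":0.2,"tx":-0.04,"ty":0.004,"tz":0,"rx":0,"ry":0,"rz":0},{"grip":0.2,"tx":-0.04,"ty":0.004,"tz":0,"rx":0,"ry":0,"rz":0},{"grip":0.2,"tx":-0.04,"ty":0.004,"tz":0,"rx":0,"ry":0,"rz":0},{"grip":0.2,"tx":-0.02,"ty":0.002,"tz":0,"rx":0,"ry":0,"rz":0}]' 45
```

```text
time: 12.22
position: [520.0, 2.8, 235.9]
orientation: [180.0, 0.1, 69.9]
ft_force: [0.8, 0.8, -0.9]
opening: 52.1
```

```bash
python3 -m pendant '[{"grip":0.2,"tx":-0.03,"ty":0.003,"tz":0,"rx":0,"ry":0,"rz":0},{"grip":0.2,"tx":-0.043,"ty":0.0043,"tz":0,"rx":0,"ry":0,"rz":0},{"grip":0.2,"tx":-0.043,"ty":0.0043,"tz":0,"rx":0,"ry":0,"rz":0},{"grip":0.2,"tx":-0.043,"ty":0.0043,"tz":0,"rx":0,"ry":0,"rz":0},{"grip":0.2,"tx":-0.043,"ty":0.0043,"tz":0,"rx":0,"ry":0,"rz":0},{"grip":0.2,"tx":-0.043,"ty":0.0043,"tz":0,"rx":0,"ry":0,"rz":0},{"grip":0.2,"tx":-0.03,"ty":0.003,"tz":0,"rx":0,"ry":0,"rz":0},{"grip":0.2,"tx":-0.0155,"ty":0.0015,"tz":0,"rx":0,"ry":0,"rz":0},{"grip":0.2,"tx":0,"ty":0,"tz":0,"rx":0,"ry":0,"rz":0}]'
python3 - <<'E'
from h import *
c,s=wrist();im=c["img"][:,:,::-1];cv2.imwrite("pics/w9.png",im);print(s["joints"])
Rt=R.from_euler("xyz",s["orientation"],degrees=True).inv();print(Rt.apply(np.r_[448.2,-280.3,46]-s["position"]))
E
```

```text
time: 13.35
position: [448.4, -278.0, 235.6]
orientation: [-180.0, -0.0, 69.9]
ft_force: [-0.1, 0.1, -1.0]
opening: 51.8
[ 45.60134494   8.99605107 -20.35627201 105.14054881   3.38933381
  66.45622567   4.06460703]
[ -2.31610355   0.60847482 189.55363769]
```

View pics/w9.png

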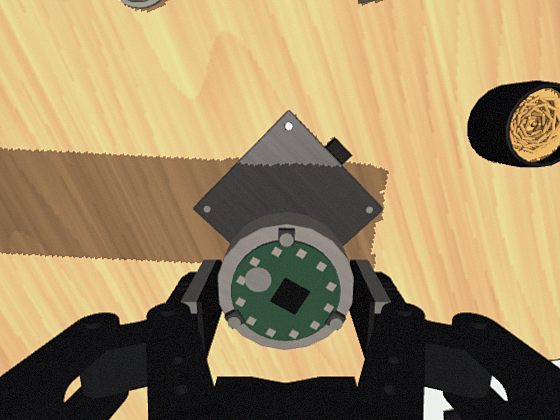

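```bash
python3 - <<'E'
from h import *
c=manip.capture("wrist");H=np.array(c["hand_eye"])
for u,v in((286,286),(286,224),(286,348),(218,286),(354,286)): print(ray(c,u,v,58.6,H))
E
```

```text
[ 2.24439764 -1.07504572]
[27.47430092 -1.08452907]
[-25.63862762  -1.06456512]
[  2.2481719  -27.50119419]
[ 2.24062338 25.35107404]
```

```bash
python3 -m pendant '[{"grip":0.2,"tx":-0.0035,"ty":0.001,"tz":0.03,"rx":0,"ry":0,"rz":0},{"grip":0.2,"tx":0,"ty":0,"tz":0.04,"rx":0,"ry":0,"rz":0},{"grip":0.2,"tx":0,"ty":0,"tz":0.025,"rx":0,"ry":0,"rz":0},{"grip":0.2,"tx":0,"ty":0,"tz":0.01,"rx":0,"ry":0,"rz":0},{"grip":0.2,"tx":0,"ty":0,"tz":0.004,"rx":0,"ry":0,"rz":0},{"grip":0.2,"tx":0,"ty":0,"tz":0,"rx":0,"ry":0,"rz":0}]'
```

```text
time: 14.2
position: [448.9, -281.2, 127.2]
orientation: [179.9, 0.0, 70.0]
ft_force: [-0.2, -0.6, -1.6]
opening: 52.2
```

```bash
python3 -m pendant '[{"grip":0.2,"tx":0,"ty":0,"tz":0.0015,"rx":0,"ry":0,"rz":0},{"grip":0.2,"tx":0,"ty":0,"tz":0.0015,"rx":0,"ry":0,"rz":0},{"grip":0.2,"tx":0,"ty":0,"tz":0,"rx":0,"ry":0,"rz":0}]'
```

```text
time: 14.58
position: [448.3, -281.4, 123.5]
orientation: [180.0, 0.0, 70.0]
ft_force: [0.5, -0.3, -1.5]
opening: 51.9
```

```bash
python3 -m pendant '[{"grip":0.2,"tx":0,"ty":0,"tz":0.001,"rx":0,"ry":0,"rz":0},{"grip":0.2,"tx":0,"ty":0,"tz":0,"rx":0,"ry":0,"rz":0}]'
```

```text
time: 14.82
position: [448.4, -281.4, 122.6]
orientation: [180.0, 0.0, 70.0]
ft_force: [-0.5, -0.3, 1.7]
opening: 51.9
```

```bash
python3 -m pendant '[{"grip":0.7,"tx":0,"ty":0,"tz":0,"rx":0,"ry":0,"rz":0},{"grip":1,"tx":0,"ty":0,"tz":0,"rx":0,"ry":0,"rz":0},{"grip":1,"tx":0,"ty":0,"tz":0,"rx":0,"ry":0,"rz":0},{"grip":1,"tx":0,"ty":0,"tz":-0.01,"rx":0,"ry":0,"rz":0},{"grip":1,"tx":0,"ty":0,"tz":-0.03,"rx":0,"ry":0,"rz":0},{"grip":1,"tx":0,"ty":0,"tz":-0.05,"rx":0,"ry":0,"rz":0},{"grip":1,"tx":0,"ty":0,"tz":-0.045,"rx":0,"ry":0,"rz":0},{"grip":1,"tx":0,"ty":0,"tz":0,"rx":0,"ry":0,"rz":0}]'
python3 - <<'E'
from h import *
c,s=wrist();im=c["img"][:,:,::-1];cv2.imwrite("pics/w10.png",im)
E
```

```text
time: 15.82
position: [449.9, -282.0, 262.0]
orientation: [179.6, 0.1, 70.0]
ft_force: [1.3, 0.5, -0.9]
opening: 85.5
```

```bash
python3 -m pendant '[{"grip":1,"tx":0.03,"ty":-0.009,"tz":0,"rx":0,"ry":0,"rz":0},{"grip":1,"tx":0.043,"ty":-0.013,"tz":0,"rx":0,"ry":0,"rz":0},{"grip":1,"tx":0.043,"ty":-0.013,"tz":0,"rx":0,"ry":0,"rz":0},{"grip":1,"tx":0.043,"ty":-0.013,"tz":0,"rx":0,"ry":0,"rz":0},{"grip":1,"tx":0.043,"ty":-0.013,"tz":0,"rx":0,"ry":0,"rz":0},{"grip":1,"tx":0.043,"ty":-0.013,"tz":0,"rx":0,"ry":0,"rz":0},{"grip":1,"tx":0.043,"ty":-0.013,"tz":0,"rx":0,"ry":0,"rz":0},{"grip":1,"tx":0.012,"ty":-0.004,"tz":0,"rx":0,"ry":0,"rz":0},{"grip":1,"tx":0,"ty":0,"tz":0,"rx":0,"ry":0,"rz":-4},{"grip":1,"tx":0,"ty":0,"tz":0,"rx":0,"ry":0,"rz":0}]'
python3 - <<'E'
from h import *
c,s=wrist();im=c["img"][:,:,::-1];cv2.imwrite("pics/w11.png",im);print(s["position"],s["orientation"])
cv2.imwrite("pics/w11z.png",cv2.resize(im[80:230,190:390],None,fx=4,fy=4,interpolation=cv2.INTER_CUBIC))
E
```

```text
time: 17.12
position: [465.0, 31.0, 256.7]
orientation: [-179.9, 0.0, 74.0]
ft_force: [-0.7, 0.4, 0.6]
opening: 85.1
[464.97455522  31.01233222 256.72267989] [-1.79925340e+02  2.80856516e-02  7.39587692e+01]
```

View pics/w10.png

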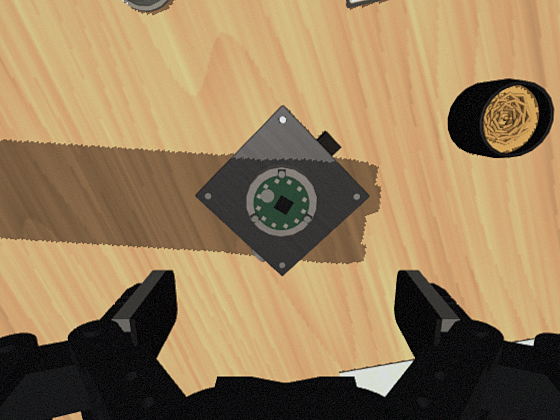

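View pics/w11.png

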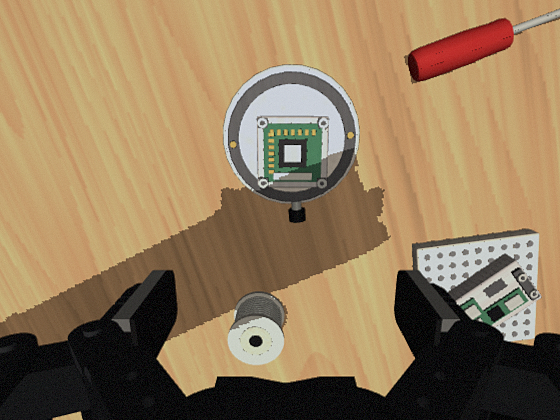

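View pics/w11z.png

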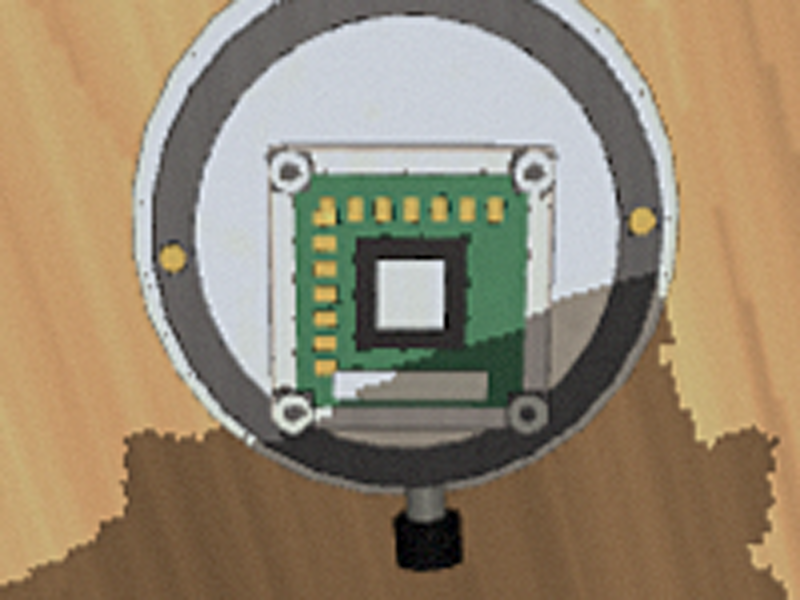

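```bash
python3 - <<'E'
from h import *
c,s=wrist()
Rt=R.from_euler("xyz",s["orientation"],degrees=True).inv()
f=lambda P,z:np.array([ray(c,190+u/4-.4,80+v/4-.4,z) for u,v in P])
sc=f([(173,258),(642,221)],38);print("stage",sc.mean(0),np.linalg.norm(sc[0]-sc[1]))
w=f([(196,232),(621,232),(410,14),(400,448)],38);print("white",w[:2].mean(0),w[2:].mean(0),np.linalg.norm(w[0]-w[1]),np.linalg.norm(w[2]-w[3]))
for z,P in((61,[(290,172),(533,172),(527,413),(293,413)]),(56,[(269,146),(553,147),(548,430),(273,430)])):
    p=f(P,z);g=p.mean(0);print(z,g,"side",np.linalg.norm(p-np.roll(p,1,0),axis=1),"ang",[np.degrees(np.arctan2(*(p[a]-p[b])[::-1])) for a,b in((0,3),(1,2),(0,1))],Rt.apply(np.r_[g,z]-s["position"]))
h=np.array([595.3,290.9]);print()
print([np.array(ray(manip.capture("wrist")|{"extrinsics":c["extrinsics"]},u,v,16)).round(1) for u,v in((413,243),(536,233))])
E
python3 - <<'E'
# round jig on hot plate check from w10 pixel picks
from h import *
c=manip.capture("wrist");T=np.eye(4);T[:3,:3]=R.from_euler("xyz",[179.6,.1,70.0],degrees=True).as_matrix();T[:3,3]=[449.9,-282,262]
E=T@np.array(c["hand_eye"])
p=np.array([ray(c,u,v,46,E) for u,v in((282.5,120),(208,197),(282,265),(356,197))]);print(p.mean(0), ray(c,281.5,203,64,E))
E
```

```text
stage [480.85270823  74.50507159] 91.37663527223441
white [481.58151921  75.79709397] [480.50794109  74.62150657] 82.47155701487529 82.81977617590871
61 [479.00447885  66.56048449] side [43.24508469 42.9484508  43.23672082 43.21362214] ang [np.float64(73.62384334900644), np.float64(73.97519190600917), np.float64(163.86663631363075)] [ 38.15681221   3.70160151 195.84700626]
56 [479.09753045  66.56512414] side [51.84188753 50.90527082 51.66045958 51.90097935] ang [np.float64(73.50349467141277), np.float64(74.60689643630293), np.float64(163.67044234145993)] [ 38.18875465   3.79490813 200.84690163]

[array([561.2, -46.2]), array([668.8, -67.4])]
[ 448.01835254 -280.28613102] [ 447.34211349 -280.72629943]
```

The round jig is within 1 mm of the hot-plate centre. Next I'll grip the square jig.

```bash
python3 -m pendant '[{"grip":1,"tx":0.038,"ty":0.0037,"tz":0,"rx":0,"ry":0,"rz":0},{"grip":1,"tx":0,"ty":0,"tz":0.045,"rx":0,"ry":0,"rz":0},{"grip":1,"tx":0,"ty":0,"tz":0.045,"rx":0,"ry":0,"rz":0},{"grip":1,"tx":0,"ty":0,"tz":0.035,"rx":0,"ry":0,"rz":0},{"grip":1,"tx":0,"ty":0,"tz":0.017,"rx":0,"ry":0,"rz":0},{"grip":1,"tx":0,"ty":0,"tz":0,"rx":0,"ry":0,"rz":0},{"grip":1,"tx":0,"ty":0,"tz":0,"rx":0,"ry":0,"rz":0}]'
python3 - <<'E'
from h import *
c,s=wrist();im=c["img"][:,:,::-1];cv2.imwrite("pics/w12.png",im)
Rt=R.from_euler("xyz",s["orientation"],degrees=True).inv();print(Rt.apply(np.r_[479.05,66.56,38]-s["position"]))
E
```

```text
time: 18.25
position: [480.2, 67.4, 116.7]
orientation: [179.9, -0.0, 74.0]
ft_force: [-1.0, 0.8, 0.6]
opening: 85.4
[-1.16462888 -1.05240544 78.73192226]
```

View pics/w12.png

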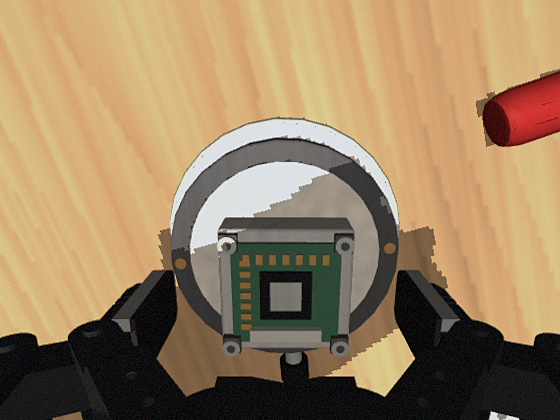

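```bash
python3 -m pendant '[{"grip":1,"tx":-0.001,"ty":-0.001,"tz":0.0037,"rx":0,"ry":0,"rz":0},{"grip":0.3,"tx":0,"ty":0,"tz":0,"rx":0,"ry":0,"rz":0},{"grip":0.3,"tx":0,"ty":0,"tz":0,"rx":0,"ry":0,"rz":0},{"grip":0.3,"tx":0,"ty":0,"tz":0,"rx":0,"ry":0,"rz":0},{"grip":0.3,"tx":0,"ty":0,"tz":0,"rx":0,"ry":0,"rz":0},{"grip":0.3,"tx":0,"ty":0,"tz":0,"rx":0,"ry":0,"rz":0}]' 40
```

```text
time: 19.05
position: [478.4, 66.5, 112.2]
orientation: [180.0, 0.0, 74.0]
ft_force: [-1.9, -0.7, 6.0]
opening: 51.1
```

```bash
python3 -m pendant '[{"grip":0.2,"tx":0,"ty":0,"tz":-0.01,"rx":0,"ry":0,"rz":0},{"grip":0.2,"tx":0,"ty":0,"tz":-0.03,"rx":0,"ry":0,"rz":0},{"grip":0.2,"tx":0,"ty":0,"tz":-0.045,"rx":0,"ry":0,"rz":0},{"grip":0.2,"tx":0,"ty":0,"tz":-0.035,"rx":0,"ry":0,"rz":0},{"grip":0.2,"tx":0.03,"ty":0.006,"tz":0,"rx":0,"ry":0,"rz":0},{"grip":0.2,"tx":0.043,"ty":0.009,"tz":0,"rx":0,"ry":0,"rz":0},{"grip":0.2,"tx":0.043,"ty":0.009,"tz":0,"rx":0,"ry":0,"rz":0},{"grip":0.2,"tx":0.043,"ty":0.009,"tz":0,"rx":0,"ry":0,"rz":0},{"grip":0.2,"tx":0.043,"ty":0.009,"tz":0,"rx":0,"ry":0,"rz":0},{"grip":0.2,"tx":0.03,"ty":0.006,"tz":0,"rx":0,"ry":0,"rz":0},{"grip":0.2,"tx":0.015,"ty":0.003,"tz":0,"rx":0,"ry":0,"rz":0},{"grip":0.2,"tx":0,"ty":0,"tz":0,"rx":0,"ry":0,"rz":0}]' 45
python3 - <<'E'
from h import *
c,s=wrist();im=c["img"][:,:,::-1];cv2.imwrite("pics/w13.png",im)
Rt=R.from_euler("xyz",s["orientation"],degrees=True).inv();print(Rt.apply(np.r_[595.3,290.9,45]-s["position"]))
E
```

```text
time: 20.55
position: [594.9, 290.5, 231.6]
orientation: [-179.9, -0.0, 74.1]
ft_force: [-0.4, -0.1, -0.7]
opening: 51.0
[  0.5146072    0.45296323 186.57034657]
```

View pics/w13.png

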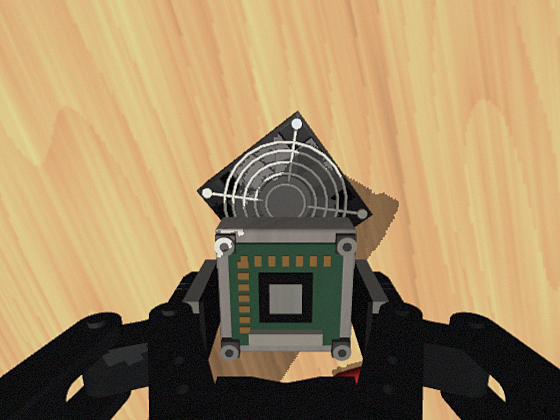

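```bash
python3 - <<'E'
from h import *
c=manip.capture("wrist");H=np.array(c["hand_eye"])
print(np.mean([ray(c,u,v,51,H) for u,v in((224,244),(347,245),(343,352),(229,352))],axis=0))
E
python3 -m pendant '[{"grip":0.2,"tx":0,"ty":0.0005,"tz":0.03,"rx":0,"ry":0,"rz":0},{"grip":0.2,"tx":0,"ty":0,"tz":0.04,"rx":0,"ry":0,"rz":0},{"grip":0.2,"tx":0,"ty":0,"tz":0.025,"rx":0,"ry":0,"rz":0},{"grip":0.2,"tx":0,"ty":0,"tz":0.01,"rx":0,"ry":0,"rz":0},{"grip":0.2,"tx":0,"ty":0,"tz":0.003,"rx":0,"ry":0,"rz":0},{"grip":0.2,"tx":0,"ty":0,"tz":0,"rx":0,"ry":0,"rz":0}]'
```

```text
[ 0.24616274 -1.16210812]
time: 21.4
position: [596.1, 289.8, 124.8]
orientation: [179.9, -0.0, 74.0]
ft_force: [0.6, 0.0, -1.5]
opening: 51.0
```

```bash
python3 -m pendant '[{"grip":0.2,"tx":0.001,"ty":-0.0007,"tz":0.002,"rx":0,"ry":0,"rz":0},{"grip":0.2,"tx":0,"ty":0,"tz":0.0015,"rx":0,"ry":0,"rz":0},{"grip":0.2,"tx":0,"ty":0,"tz":0,"rx":0,"ry":0,"rz":0}]'
```

```text
time: 21.78
position: [595.3, 291.0, 120.3]
orientation: [180.0, -0.0, 74.0]
ft_force: [0.5, 0.6, -1.1]
opening: 50.2
```

```bash
python3 -m pendant '[{"grip":0.2,"tx":0,"ty":0,"tz":0.001,"rx":0,"ry":0,"rz":0},{"grip":0.2,"tx":0,"ty":0,"tz":0,"rx":0,"ry":0,"rz":0}]'
```

```text
time: 22.02
position: [595.3, 291.0, 119.4]
orientation: [180.0, -0.0, 74.0]
ft_force: [-0.3, 1.0, -0.7]
opening: 50.7
```

```bash
python3 -m pendant '[{"grip":0.2,"tx":0,"ty":0,"tz":0.0005,"rx":0,"ry":0,"rz":0},{"grip":0.2,"tx":0,"ty":0,"tz":0,"rx":0,"ry":0,"rz":0}]'
```

```text
time: 22.28
position: [595.3, 291.0, 119.3]
orientation: [180.0, -0.0, 74.0]
ft_force: [-2.2, -1.5, 5.4]
opening: 50.8
```

```bash
python3 -m pendant '[{"grip":0.7,"tx":0,"ty":0,"tz":0,"rx":0,"ry":0,"rz":0},{"grip":1,"tx":0,"ty":0,"tz":0,"rx":0,"ry":0,"rz":0},{"grip":1,"tx":0,"ty":0,"tz":0,"rx":0,"ry":0,"rz":0},{"grip":1,"tx":0,"ty":0,"tz":-0.01,"rx":0,"ry":0,"rz":0},{"grip":1,"tx":0,"ty":0,"tz":-0.03,"rx":0,"ry":0,"rz":0},{"grip":1,"tx":0,"ty":0,"tz":-0.05,"rx":0,"ry":0,"rz":0},{"grip":1,"tx":0,"ty":0,"tz":-0.045,"rx":0,"ry":0,"rz":0},{"grip":1,"tx":0,"ty":0,"tz":0,"rx":0,"ry":0,"rz":0}]'
python3 - <<'E'
from h import *
c,s=wrist();im=c["img"][:,:,::-1];cv2.imwrite("pics/w14.png",im);np.save("E14",c["extrinsics"])
E
```

```text
time: 23.28
position: [596.4, 292.3, 258.9]
orientation: [179.7, -0.3, 74.0]
ft_force: [-0.9, 0.2, -0.7]
opening: 85.6
```

View pics/w14.png

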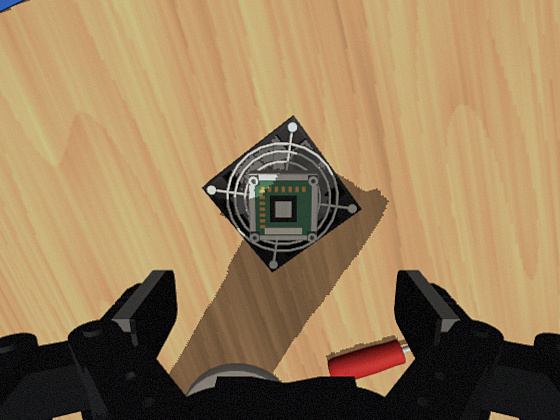

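```bash
python3 -m pendant '[{"grip":1,"tx":0,"ty":0,"tz":0,"rx":0,"ry":0,"rz":10.1},{"grip":1,"tx":0,"ty":0,"tz":0,"rx":0,"ry":0,"rz":10.1},{"grip":1,"tx":0,"ty":0,"tz":0,"rx":0,"ry":0,"rz":10.1},{"grip":1,"tx":0,"ty":0,"tz":0,"rx":0,"ry":0,"rz":10.1},{"grip":1,"tx":0,"ty":0,"tz":0,"rx":0,"ry":0,"rz":10.1},{"grip":1,"tx":0,"ty":0,"tz":0,"rx":0,"ry":0,"rz":0}]'
python3 - <<'E'
from h import *
s=manip.read_state();print(s["joints"])
Rt=R.from_euler("xyz",s["orientation"],degrees=True).inv();print(Rt.apply(np.r_[609.3,-115.4,16]-s["position"]))
E
```

```text
time: 24.08
position: [594.8, 290.8, 252.7]
orientation: [180.0, 0.1, 23.6]
ft_force: [-0.0, 0.7, 0.0]
opening: 85.4
[  -5.51663742   25.78793251  -33.0856165    84.31950307   14.2847969
   74.21897925 -106.31780654]
[-148.83990803  377.94195255  237.05497094]
```

```bash
python3 - <<'E'
from h import *
c=manip.capture("wrist");E=np.load("E14.npy")
print(np.mean([ray(c,u,v,45,E) for u,v in((292,127),(211.5,190),(273,265),(353,209))],axis=0),np.mean([ray(c,u,v,68,E) for u,v in((254,181),(313,182),(312,238),(255,238))],axis=0))
E
python3 -m pendant '[{"grip":1,"tx":-0.0189,"ty":0.0378,"tz":0,"rx":0,"ry":0,"rz":0},{"grip":1,"tx":-0.0189,"ty":0.0378,"tz":0,"rx":0,"ry":0,"rz":0},{"grip":1,"tx":-0.0189,"ty":0.0378,"tz":0,"rx":0,"ry":0,"rz":0},{"grip":1,"tx":-0.0189,"ty":0.0378,"tz":0,"rx":0,"ry":0,"rz":0},{"grip":1,"tx":-0.0189,"ty":0.0378,"tz":0,"rx":0,"ry":0,"rz":0},{"grip":1,"tx":-0.0189,"ty":0.0378,"tz":0,"rx":0,"ry":0,"rz":0},{"grip":1,"tx":-0.0189,"ty":0.0378,"tz":0,"rx":0,"ry":0,"rz":0},{"grip":1,"tx":-0.0189,"ty":0.0378,"tz":0,"rx":0,"ry":0,"rz":0},{"grip":1,"tx":-0.0189,"ty":0.0378,"tz":0,"rx":0,"ry":0,"rz":0},{"grip":1,"tx":-0.0189,"ty":0.0378,"tz":0,"rx":0,"ry":0,"rz":0},{"grip":1,"tx":0,"ty":0,"tz":0,"rx":0,"ry":0,"rz":0}]'
python3 - <<'E'
from h import *
c,s=wrist();im=c["img"][:,:,::-1];cv2.imwrite("pics/w15.png",im);np.save("E15",c["extrinsics"])
cv2.imwrite("pics/w15z.png",cv2.resize(im[80:230,190:390],None,fx=4,fy=4,interpolation=cv2.INTER_CUBIC))
E
```

```text
[594.18107265 293.55950392] [594.2336687 290.6282247]
time: 25.5
position: [571.9, -135.6, 253.0]
orientation: [180.0, 0.1, 23.4]
ft_force: [-0.5, 0.0, -0.5]
opening: 85.4
```

View pics/w15z.png

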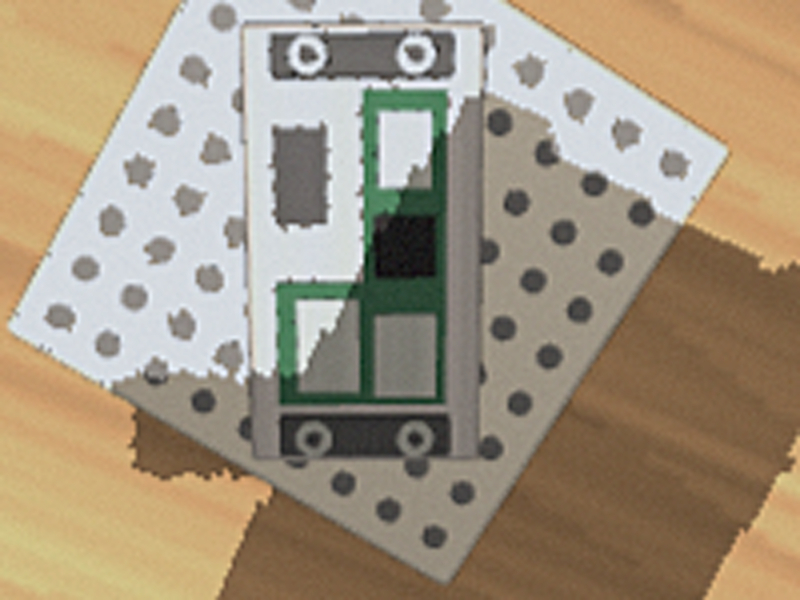

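```bash
python3 - <<'E'
from h import *
c,s=wrist();Rt=R.from_euler("xyz",s["orientation"],degrees=True).inv()
p=np.array([ray(c,190+u/4-.4,80+v/4-.4,34) for u,v in[(244,24),(485,24),(480,458),(256,458)]]);g=p.mean(0)
print(g,np.linalg.norm(p-np.roll(p,1,0),axis=1),[np.degrees(np.arctan2(*(p[a]-p[b])[::-1])) for a,b in((0,3),(1,2))],Rt.apply(np.r_[g,16]-s["position"]))
E
```

```text
[ 610.19324864 -111.78756388] [83.16828892 45.11414116 83.17958523 45.35063289] [np.float64(23.732575361364667), np.float64(23.895448271563104)] [ 43.38680338  -4.01880178 237.0983391 ]
```

```bash
python3 -m pendant '[{"grip":1,"tx":0.043,"ty":-0.004,"tz":0,"rx":0,"ry":0,"rz":0},{"grip":1,"tx":0,"ty":0,"tz":0.045,"rx":0,"ry":0,"rz":0},{"grip":1,"tx":0,"ty":0,"tz":0.045,"rx":0,"ry":0,"rz":0},{"grip":1,"tx":0,"ty":0,"tz":0.04,"rx":0,"ry":0,"rz":0},{"grip":1,"tx":0,"ty":0,"tz":0.02,"rx":0,"ry":0,"rz":0},{"grip":1,"tx":0,"ty":0,"tz":0.008,"rx":0,"ry":0,"rz":0},{"grip":1,"tx":0,"ty":0,"tz":0,"rx":0,"ry":0,"rz":0},{"grip":1,"tx":0,"ty":0,"tz":0,"rx":0,"ry":0,"rz":0}]'
python3 - <<'E'
from h import *
c,s=wrist();im=c["img"][:,:,::-1];cv2.imwrite("pics/w16.png",im);print(s["position"])
E
```

```text
time: 26.6
position: [611.5, -110.3, 97.3]
orientation: [179.9, -0.1, 23.5]
ft_force: [1.5, -0.9, 0.7]
opening: 85.2
[ 611.48389186 -110.29202978   97.30804856]
```

View pics/w16.png

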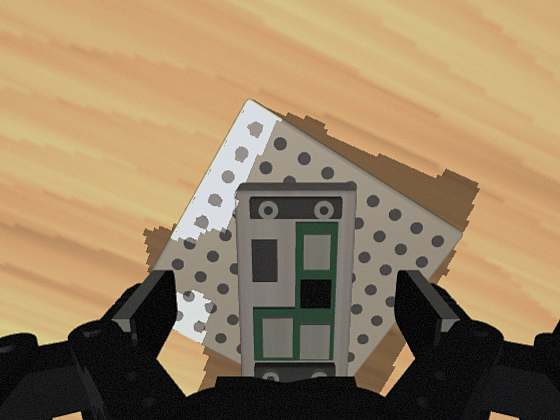

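```bash
python3 -m pendant '[{"grip":1,"tx":-0.0035,"ty":0.004,"tz":0,"rx":0,"ry":0,"rz":0},{"grip":1,"tx":0,"ty":0,"tz":0.0035,"rx":0,"ry":0,"rz":0},{"grip":1,"tx":0,"ty":0,"tz":0.0015,"rx":0,"ry":0,"rz":0},{"grip":1,"tx":0,"ty":0,"tz":0,"rx":0,"ry":0,"rz":0}]'
```

```text
time: 27.15
position: [608.8, -115.2, 90.5]
orientation: [-180.0, 0.0, 23.5]
ft_force: [0.6, -0.1, -0.2]
opening: 85.5
```

```bash
python3 -m pendant '[{"grip":0.3,"tx":0,"ty":0,"tz":0,"rx":0,"ry":0,"rz":0},{"grip":0.3,"tx":0,"ty":0,"tz":0,"rx":0,"ry":0,"rz":0},{"grip":0.3,"tx":0,"ty":0,"tz":0,"rx":0,"ry":0,"rz":0},{"grip":0.3,"tx":0,"ty":0,"tz":0,"rx":0,"ry":0,"rz":0},{"grip":0.3,"tx":0,"ty":0,"tz":0,"rx":0,"ry":0,"rz":0},{"grip":0.3,"tx":0,"ty":0,"tz":0,"rx":0,"ry":0,"rz":0}]' 40
python3 - <<'E'
from h import *
c,s=wrist();im=c["img"][:,:,::-1];cv2.imwrite("pics/w17.png",im);print(s["position"])
E
```

```text
time: 27.9
position: [609.2, -115.3, 91.0]
orientation: [180.0, -0.0, 23.5]
ft_force: [-0.5, 0.4, 3.3]
opening: 44.8
[ 609.16897606 -115.29698717   91.00000766]
```

View pics/w17.png

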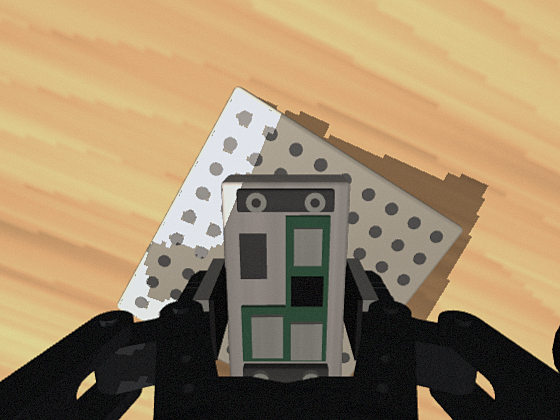

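```bash
python3 - <<'E'
from h import *
c=manip.capture("wrist");H=np.array(c["hand_eye"]);print(ray(c,286,183,57,H)-[42,0])
E
python3 -m pendant '[{"grip":0.2,"tx":0,"ty":0,"tz":-0.01,"rx":0,"ry":0,"rz":0},{"grip":0.2,"tx":0,"ty":0,"tz":-0.03,"rx":0,"ry":0,"rz":0},{"grip":0.2,"tx":0,"ty":0,"tz":-0.045,"rx":0,"ry":0,"rz":0},{"grip":0.2,"tx":0,"ty":0,"tz":-0.045,"rx":0,"ry":0,"rz":0},{"grip":0.2,"tx":-0.005,"ty":-0.025,"tz":0,"rx":0,"ry":0,"rz":0},{"grip":0.2,"tx":-0.007,"ty":-0.04,"tz":0,"rx":0,"ry":0,"rz":0},{"grip":0.2,"tx":-0.008,"ty":-0.043,"tz":0,"rx":0,"ry":0,"rz":0},{"grip":0.2,"tx":-0.008,"ty":-0.043,"tz":0,"rx":0,"ry":0,"rz":0},{"grip":0.2,"tx":-0.008,"ty":-0.043,"tz":0,"rx":0,"ry":0,"rz":0},{"grip":0.2,"tx":-0.005,"ty":-0.025,"tz":0,"rx":0,"ry":0,"rz":0},{"grip":0.2,"tx":-0.001,"ty":-0.006,"tz":0,"rx":0,"ry":0,"rz":0},{"grip":0.2,"tx":0,"ty":0,"tz":0,"rx":0,"ry":0,"rz":0}]' 45
python3 - <<'E'
from h import *
c,s=wrist();im=c["img"][:,:,::-1];cv2.imwrite("pics/w18.png",im)
Rt=R.from_euler("xyz",s["orientation"],degrees=True).inv();print(Rt.apply(np.r_[481,74.8,38]-s["position"]))
E
```

```text
[ 0.18255737 -0.75766749]
time: 29.5
position: [481.2, 73.4, 220.9]
orientation: [180.0, -0.0, 23.5]
ft_force: [1.1, -0.0, -1.4]
opening: 44.8
[  0.3087571   -1.41613202 182.85532429]
```

View pics/w18.png

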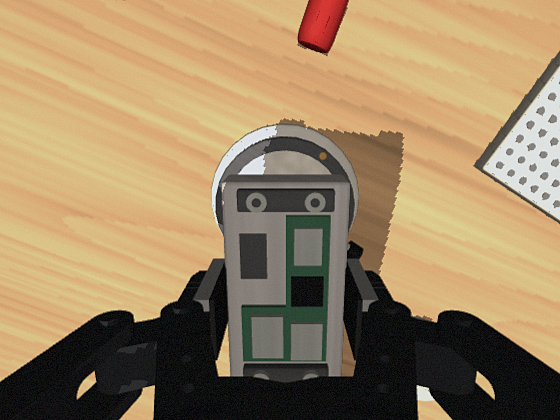

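```bash
python3 -m pendant '[{"grip":0.2,"tx":0.0003,"ty":-0.0014,"tz":0.03,"rx":0,"ry":0,"rz":0},{"grip":0.2,"tx":0,"ty":0,"tz":0.035,"rx":0,"ry":0,"rz":0},{"grip":0.2,"tx":0,"ty":0,"tz":0.025,"rx":0,"ry":0,"rz":0},{"grip":0.2,"tx":0,"ty":0,"tz":0.01,"rx":0,"ry":0,"rz":0},{"grip":0.2,"tx":0,"ty":0,"tz":0.003,"rx":0,"ry":0,"rz":0},{"grip":0.2,"tx":0,"ty":0,"tz":0,"rx":0,"ry":0,"rz":0},{"grip":0.2,"tx":0,"ty":0,"tz":0,"rx":0,"ry":0,"rz":0}]'
```

```text
time: 30.42
position: [481.0, 75.7, 118.6]
orientation: [180.0, -0.1, 23.5]
ft_force: [-0.4, 0.2, -1.2]
opening: 44.8
```

```bash
python3 -m pendant '[{"grip":0.2,"tx":0,"ty":0.0005,"tz":0.002,"rx":0,"ry":0,"rz":0},{"grip":0.2,"tx":0,"ty":0,"tz":0.0015,"rx":0,"ry":0,"rz":0},{"grip":0.2,"tx":0,"ty":0,"tz":0.0005,"rx":0,"ry":0,"rz":0},{"grip":0.2,"tx":0,"ty":0,"tz":0,"rx":0,"ry":0,"rz":0}]'
```

```text
time: 30.92
position: [480.6, 75.2, 113.7]
orientation: [-180.0, 0.0, 23.5]
ft_force: [0.5, 0.7, -1.1]
opening: 45.0
```

```bash
python3 -m pendant '[{"grip":0.2,"tx":0,"ty":0,"tz":0.0007,"rx":0,"ry":0,"rz":0},{"grip":0.2,"tx":0,"ty":0,"tz":0,"rx":0,"ry":0,"rz":0}]'
```

```text
time: 31.18
position: [480.6, 75.2, 113.0]
orientation: [-180.0, -0.0, 23.5]
ft_force: [-0.5, 0.6, -0.4]
opening: 44.6
```

```bash
python3 -m pendant '[{"grip":0.2,"tx":0,"ty":0,"tz":0.0004,"rx":0,"ry":0,"rz":0},{"grip":0.2,"tx":0,"ty":0,"tz":0,"rx":0,"ry":0,"rz":0}]'
```

```text
time: 31.42
position: [480.6, 75.2, 112.9]
orientation: [180.0, 0.0, 23.5]
ft_force: [-3.3, -0.7, 5.7]
opening: 44.8
```

```bash
python3 -m pendant '[{"grip":0.7,"tx":0,"ty":0,"tz":0,"rx":0,"ry":0,"rz":0},{"grip":1,"tx":0,"ty":0,"tz":0,"rx":0,"ry":0,"rz":0},{"grip":1,"tx":0,"ty":0,"tz":0,"rx":0,"ry":0,"rz":0},{"grip":1,"tx":0,"ty":0,"tz":-0.01,"rx":0,"ry":0,"rz":0},{"grip":1,"tx":0,"ty":0,"tz":-0.03,"rx":0,"ry":0,"rz":0},{"grip":1,"tx":0,"ty":0,"tz":-0.05,"rx":0,"ry":0,"rz":0},{"grip":1,"tx":0,"ty":0,"tz":-0.045,"rx":0,"ry":0,"rz":0},{"grip":1,"tx":0,"ty":0,"tz":-0.03,"rx":0,"ry":0,"rz":0},{"grip":1,"tx":0,"ty":0,"tz":0,"rx":0,"ry":0,"rz":0},{"grip":1,"tx":0,"ty":0,"tz":0,"rx":0,"ry":0,"rz":0},{"grip":1,"tx":0,"ty":0,"tz":0,"rx":0,"ry":0,"rz":0}]'
python3 - <<'E'
from h import *
c,s=wrist();im=c["img"][:,:,::-1];cv2.imwrite("pics/w19.png",im);np.save("E19",c["extrinsics"])
for n in("top","side"):cv2.imwrite(f"pics/{n}1.png",manip.capture(n)["img"][:,:,::-1])
E
```

```text
time: 32.8
position: [480.1, 75.1, 276.7]
orientation: [-180.0, 0.1, 23.5]
ft_force: [0.1, 0.5, -0.8]
opening: 85.4
```

View pics/w19.png

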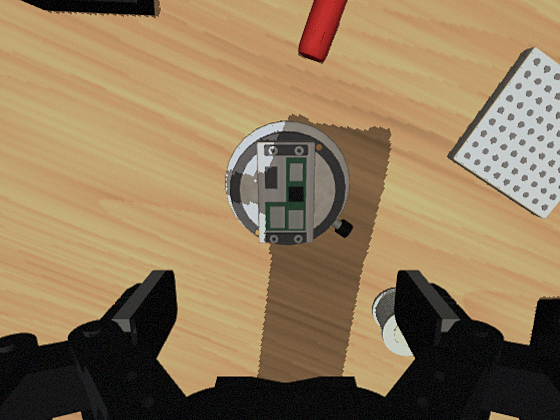

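View pics/top1.png

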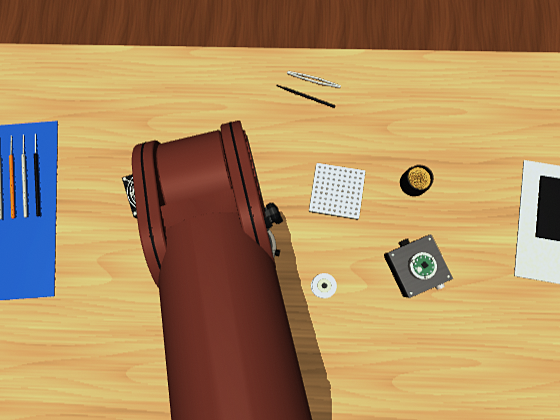

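View pics/side1.png

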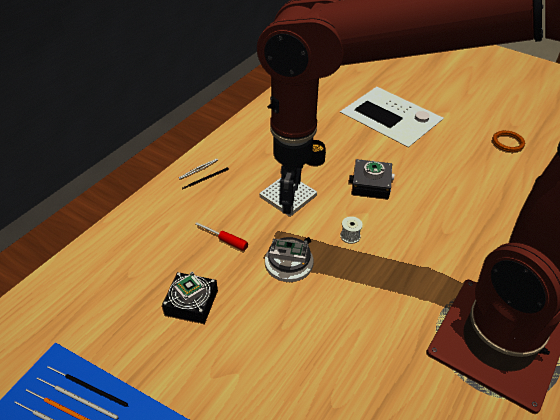

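```bash
python3 -m pendant '[{"grip":1,"tx":-0.008,"ty":0.018,"tz":0,"rx":0,"ry":0,"rz":0},{"grip":1,"tx":-0.016,"ty":0.037,"tz":0,"rx":0,"ry":0,"rz":0},{"grip":1,"tx":-0.016,"ty":0.037,"tz":0,"rx":0,"ry":0,"rz":0},{"grip":1,"tx":-0.016,"ty":0.037,"tz":0,"rx":0,"ry":0,"rz":0},{"grip":1,"tx":-0.016,"ty":0.037,"tz":0,"rx":0,"ry":0,"rz":0},{"grip":1,"tx":-0.016,"ty":0.037,"tz":0,"rx":0,"ry":0,"rz":0},{"grip":1,"tx":-0.016,"ty":0.037,"tz":0,"rx":0,"ry":0,"rz":0},{"grip":1,"tx":-0.016,"ty":0.037,"tz":0,"rx":0,"ry":0,"rz":0},{"grip":1,"tx":-0.016,"ty":0.037,"tz":0,"rx":0,"ry":0,"rz":0},{"grip":1,"tx":-0.016,"ty":0.037,"tz":0,"rx":0,"ry":0,"rz":0},{"grip":1,"tx":0,"ty":0,"tz":0,"rx":0,"ry":0,"rz":0},{"grip":1,"tx":0,"ty":0,"tz":0,"rx":0,"ry":0,"rz":0}]'
python3 - <<'E'
from h import *
c=manip.capture("top");im=c["img"][:,:,::-1];cv2.imwrite("pics/top2.png",im)
rows=[cv2.resize(im[y-35:y+35,x-45:x+45],None,fx=4.4,fy=4.4,interpolation=cv2.INTER_CUBIC) for x,y in((250,247),(152,191))]
cv2.imwrite("pics/z2.png",np.hstack(rows))
w=cv2.imread("pics/w19.png");cv2.imwrite("pics/w19z.png",cv2.resize(w[100:260,200:380],None,fx=3.7,fy=3.7,interpolation=cv2.INTER_CUBIC))
E
```

```text
time: 34.45
position: [481.3, -306.7, 277.1]
orientation: [-179.9, 0.0, 23.5]
ft_force: [0.1, -0.0, -0.1]
opening: 84.9
```

View pics/z2.png

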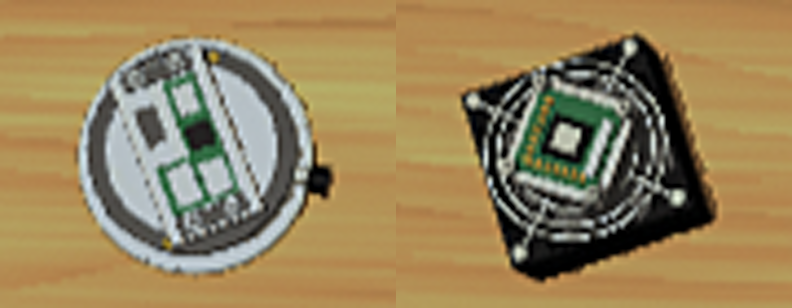

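View pics/w19z.png

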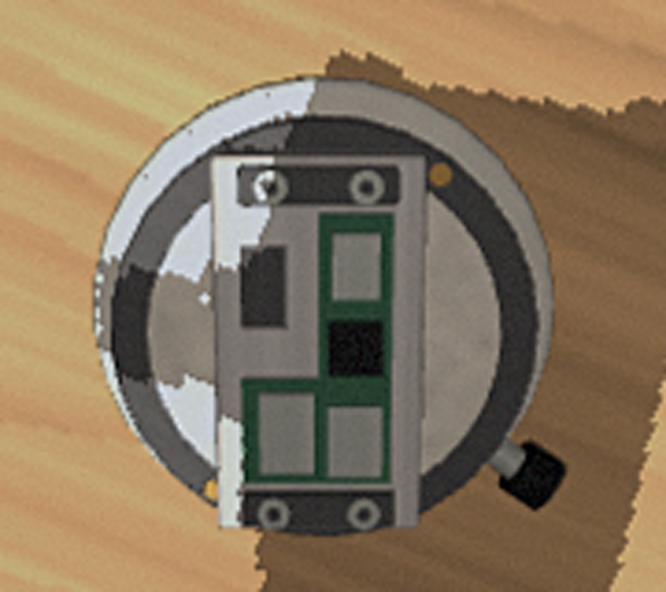

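```bash
python3 - <<'E'
from h import *
c=manip.capture("wrist");E=np.load("E19.npy")
f=lambda P,z:np.array([ray(c,200+u/3.7-.4,100+v/3.7-.4,z,E) for u,v in P])
print("stage",f([(441,175),(212,489)],38).mean(0),"jig",f([(212,155),(425,155),(418,527),(219,527)],56).mean(0))
t=manip.capture("top")
g=lambda P,z,x,y:np.array([ray(t,x-45+u/4.4-.4,y-35+v/4.4-.4,z) for u,v in P]).mean(0)
print("fan",g([(472-396,102),(630-396,47),(678-396,198),(520-396,254)],45,152,191),"sq chip",g([(567-396,139)],67,152,191))
print("stage top",g([(213,57),(168,243)],38,250,247),"jig",g([(118,88),(198,52),(263,207),(180,245)],57,250,247))
E
```

```text
stage [480.28457371  74.79451423] jig [481.16553187  76.3131362 ]
fan [596.02613166 294.32213648] sq chip [596.06050026 291.45117472]
stage top [482.51708588  75.03118023] jig [481.38576812  74.0579828 ]
```

```bash
python3 -c "
from rig import manip
print(manip.finish_job())"
```

```text
the job is handed in; nothing more can be done
None
```

All three jigs have moved on one station and the job is handed in at about 34.5 s, with the arm clear of everything. I parked the long jig on the ceramic block, then moved round → hot plate, square → fan and long → stage. I lowered each one until the wrist force showed contact before letting go.

**Last checks:**

| Jig | Station | Distance from station centre | Measured with |
|---|---|---|---|
| Round | Hot plate | about 1 mm | wrist camera |
| Long | Stage | about 1.5–2 mm | wrist and top cameras |
| Square | Fan | about 3 mm toward −y | wrist and top cameras |

- **Square jig:** the ~3 mm offset disagrees with my first fan measurement, which put the jig on centre. It is close to the 2 mm camera calibration error, so I left it.
- **Bystanders:** the solder reel, tip cleaner and screwdriver looked unmoved in the last pictures. I checked this by eye and did not measure it.
- **Contact force:** the highest wrist force I read was about 6–7 N, at gripping and setting down.
- **Refused calls:** two early move calls were refused because rows need every key. They moved nothing.

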